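# Lock a slotted spacer under the head of a sprung stop post

## Robot

A 6-joint arm with a two-finger parallel gripper is mounted at the origin on the work surface. World frame = base frame: x ahead of the robot, y to its left, z up, the work surface at z = 0. Lengths are in m, angles in rad, forces in N, time in s.
With the tool pointing down it reaches from about 0.35 to 0.725 m from the base axis. Payload 4.3 kg.
Tool frame: the origin (TCP) lies at the very end of the fingers, on their centre line; the grasp point (between the pads) lies behind it (pinch_z is the x of the grasp point in the tool frame, in m); x points along the fingers, y is the direction in which the jaws open and shut, and the axes are right-handed (so a half turn about x gives the same grasp; the last joint's range is limited). The gripper opens to 85 mm and grips with 20 to 120 N. Pads are 22 mm wide; open, the fingers measure 114 mm over their backs; the gripper's body (76 mm by 85 mm) begins 54 mm behind the grasp point. The pads swing forward as they close: fully open they stand 13 mm farther back than shut.
Start: joints at [-1.453, 0.377, 0.081, 1.274, 0, 1.46], TCP at [0.13, -0.56, 0.231] pointing down, gripper open.
Joint ranges: [-2.72, 2.72], [-0.84, 1.66], [-1.02, 1.22], [-1.77, 2.12], [-1.37, 1.28], [-3.14, 3.14]. Speed limits (rad/s): [2.57, 2.57, 3.14, 3.14, 3.14, 3.14].

## Interface

Orientations are given as a unit quaternion [w, x, y, z].
In Python, from cell import * gives the robot as it stands. The module is installed in compiled form; this text tells all that it offers.
- The arm moves only by the tool jog_arm, never from a script. Its argument "series" is a list that holds one entry, the list of rows, each a list of 6 numbers: the shift along the world's x, y, z in mm, then the turn, a rotation vector about the world's x, y, z in units of 6 degrees (1.0 is 6 degrees). In form: [[[x, y, z, wx, wy, wz], ...]]. A call has 1 to 20 rows; each row is the pose to reach, as a shift and turn from the pose measured when the call began; what a row does not reach only later rows make up. A row lasts 1/8 s, in which the tool goes at most 62.5 mm and 10.7 degrees, less where a joint would pass 70% of its speed; a pose out of reach is approached as far as the arm can. A call with a gripper value outside its range is refused whole. "hand" is the opening in per cent of the stroke, from 0 (shut) to 100 (fully open), set as the call begins (left out, the last holds). The fingers move at their own pace and stop on an object; "newtons" is the grip in N (left out, the last holds). Time passes only in rows, so rows that repeat a pose let the fingers close. It gives the time, the measured TCP pose, the force and the opening at its end, in the units of the state.
- state(): the state, without advancing time (a new reading comes with each control period).
- camera(name): name is "side" or "top"; returns a dict with "img" (384x512x3 uint8, red, green, blue), "z_map" (384x512 float32, m along the optical axis (not along the pixel's ray), 0 where there is no reading), "mtx" (3x3 intrinsics, pixels), "dist" ([k1, k2, p1, p2, k3] as OpenCV has them; the pictures are not rectified), "cam_to_world" (4x4, takes a point from camera to world coordinates). Camera axes: x right, y down, z forward; pixel columns grow to the right and rows downward; lengths in m; the calibration is good to about 2 mm. A picture is of the moment at which its call begins.
- close_job(): hands the job in, once; it reports no verdict.
The state is a dict: "time": time; "joint_pos": joint angles; "qd": joint speeds; "effort": joint torques, N m; "position": TCP position; "ee_rot": TCP orientation; "force": force on the tool from outside, world axes, zero at the start; "torque": the same for the moment, N m; "opening": finger opening in m.
Only numpy, scipy, OpenCV 4.12 (cv2) and the standard library are available. Lean on these libraries where they do the work, as an engineer would, in place of code of your own. Each camera call takes 0.05 s, during which the arm holds its last target. There are 200 camera calls.

## Task

Raise the stop of the planing jig by one spacer: slide the loose blue slotted spacer sideways onto the neck of the stop post, between the grey spacer already there and the red head, then turn it about a quarter turn so that its slot points square to the slot below and it is locked, and leave it resting there. Be gentle: find the neck by light touch and never push hard on the stop, do not turn the grey spacer along, and leave the glue bottle, the off-cut and the mallet alone.

Things in the scene. Friction and masses are not known exactly. Their poses are not given: they have to be found in the camera images.
- spacer_center (a point): Loose blue-painted steel slotted spacer, flat on the bench; this point is its centre, half-way up its 12 mm. A 60 mm disc with two grip flats 50 mm apart (facing its +y and -y, 33 mm long, middle at the centre), z up. A slot 9.5 mm wide runs from a 14.4 mm bore at the centre to the rim at +x, flared to 18 mm at the mouth. About 0.22 kg.
- stand: Green iron stop stand, fixed: foot 130 (x) x 100 (y) x 12 mm, block 72 x 62 mm up to 42 mm high. Origin: centre of its underside, z up. A slotted disc goes onto the neck only with its slot along the stand's x axis; bring it from the stand's -x side, its slot mouth leading towards the stand's +x. Over 15 N on the stand or post is too much.
- post_nominal (a point): Point of the fixed stand, 74 mm up on its axis, in its axes: nominal top centre of the grey spacer (72 mm disc, 12 mm thick, slot open to +x) on the post. The whole post was set by hand: it stands up to 7 mm off along the stand's x, either way, and up to 7 mm higher or lower (unknown; exact in y). From there it is sprung: about 6 N/mm when pushed down or along x.
- neck_nominal (a point): Nominal middle of the post's bare neck, 8 mm above post_nominal (same unknown offsets): an upright flat key, 12 mm long in the stand's x, 7 mm wide in y, 15.5 mm from grey spacer to head, so the 12 mm spacer has 3.5 mm of play in height. With the neck in its bore the spacer can be turned; turned more than about 15 degrees it cannot come off.
- head_nominal (a point): Nominal top of the post's red round head (same unknown offsets): 18 mm across, 8 mm thick, wider than the slot and bore, so nothing goes on from above.
- lower (a joint): Angle of the grey spacer about the post (rad, anticlockwise seen from above); 0: its slot points to the stand's +x. It turns with friction of about 0.1 N m, and must stay within 0.3 rad of 0.
- glue: White glue bottle with a red cap, 54 mm across, 150 mm tall, standing; origin: centre of its underside. A bystander.
- offcut: Dark wood off-cut, 50 x 90 x 30 mm, lying; origin: centre of its underside. A bystander.
- mallet: Wooden mallet lying on its side, head 70 x 110 x 60 mm, origin: centre of the head's underside, handle 24 mm thick reaching 195 mm to its -x. A bystander.
Not all that is in view belongs to the job. Of the things like the part that bears spacer_center, leave any that is purple or yellow; of the rest the smaller one is meant.

How it is judged:
By the outcome, as a careful person would: the job done as asked, in the order asked, and still so for the second after the job is handed in, with the robot touching nothing.
It also fails if it takes over 51 s, if anything falls off the work surface, if the arm or the gripper's body presses on something with over 40 N, if the wrist force passes 120 N, or if a joint passes its speed limit or range.

## Working session

There is one attempt and no reset: what is moved stays moved. The work goes in short steps, Python scripts to look and compute and a tool call to move; the robot and the scene stay as the last step left them, time stands still between calls to the robot, and variables do not carry over. Pictures are saved under pics/ and viewed, on a budget of 10 in all, crops included, one or two more only if the job needs it, and the job is handed in when it is done.

Besides the shell and the picture viewer there is one more tool, called after "Call:" by a JSON object that holds its "name" and its "arguments", one argument or row to a line. jog_arm: Moves the arm, as the interface text tells. Its arguments: {"type":"object","properties":{"series":{"type":"array","items":{"type":"array","items":{"type":"array","items":{"type":"number"}}}},"hand":{"type":"number"},"newtons":{"type":"number"}},"required":["series"]}

```bash
mkdir -p pics; python3 - <<'E'
from cell import *
import cv2,numpy as np,pickle
print(state())
try: print(pinch_z)
except Exception as e: print(e)
for n in("top","side"):
    c=camera(n); pickle.dump(c,open(n+"0.pkl","wb")); cv2.imwrite(f"pics/{n}0.png",c["img"][:,:,::-1])
    print(n,c["mtx"],c["dist"],c["cam_to_world"])
E
```

```text
{'time': 0.0, 'joint_pos': array([-1.45328629e+00,  3.78081486e-01,  7.96382369e-02,  1.27437110e+00,
       -1.51378269e-05,  1.46049952e+00]), 'qd': array([ 8.63135057e-05, -2.77480692e-04, -1.42521772e-03,  1.00175406e-03,
        1.32113592e-03, -1.14324223e-03]), 'effort': array([ 2.16034190e-03, -4.63603485e+01,  2.69875789e+01,  2.06291489e-02,
        3.73911223e-05,  2.97770248e-05]), 'position': array([ 0.12978664, -0.55950538,  0.23035511]), 'ee_rot': array([-0.07965435, -0.70251646, -0.08108125,  0.70253231]), 'force': array([-0.21630935, -0.04069536, -0.20943071]), 'torque': array([-0.01555911,  0.00900481, -0.01336085]), 'opening': 0.08550076027055184}
-0.0187
top [[447.23871899   0.         254.2603204 ]
 [  0.         447.23871899 186.09824701]
 [  0.           0.           1.        ]] [0.0117936 0.        0.        0.        0.       ] [[-0.02942325 -0.98644457  0.16143536  0.33629054]
 [-0.99953264  0.03037596  0.00343609  0.09821233]
 [-0.00829327 -0.16125881 -0.98687731  1.34596949]
 [ 0.          0.          0.          1.        ]]
side [[485.66188703   0.         258.00090592]
 [  0.         485.66188703 189.39588418]
 [  0.           0.           1.        ]] [-0.1862002  0.         0.         0.         0.       ] [[-0.99460911 -0.08397701  0.06083244  0.49357717]
 [-0.10221323  0.69513385 -0.71157669  0.84529985]
 [ 0.01746939 -0.71395853 -0.69997002  0.81514398]
 [ 0.          0.          0.          1.        ]]
```

View pics/top0.png

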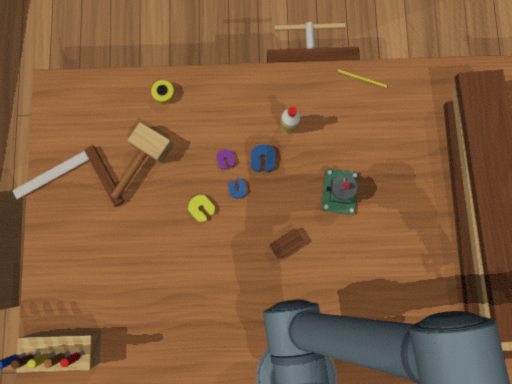

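View pics/side0.png

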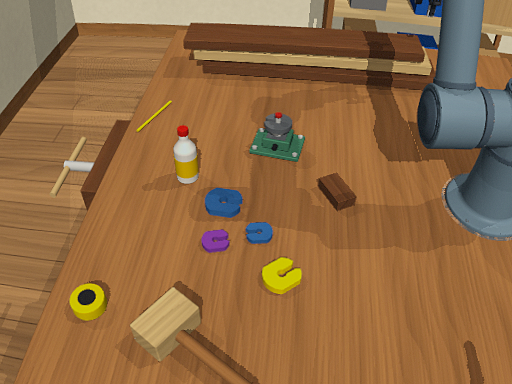

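The top view shows four slotted discs: purple (226,159), large blue (263,158), yellow (201,208) and small blue (238,188). The small blue one fits, since it is neither purple nor yellow and is the smaller of the blues. The stand is at (340,191). I'll confirm in an enlarged crop and measure.

```bash
cat > h.py <<'E'
import cv2,numpy as np
def cloud(c):
    h,w=c["z_map"].shape
    uv=np.stack(np.meshgrid(np.arange(w),np.arange(h)),-1).reshape(-1,1,2).astype(float)
    r=cv2.undistortPoints(uv,c["mtx"],c["dist"]).reshape(h,w,2)
    p=np.dstack([r,np.ones((h,w))])*c["z_map"][...,None]
    M=c["cam_to_world"]; return p@M[:3,:3].T+M[:3,3]
def proj(c,P):
    M=np.linalg.inv(c["cam_to_world"])
    return cv2.projectPoints(np.array(P,float).reshape(-1,1,3),cv2.Rodrigues(M[:3,:3])[0],M[:3,3],c["mtx"],c["dist"])[0].reshape(-1,2)
def pix(c,uv,z):
    """ray of pixel uv cut with height z"""
    r=cv2.undistortPoints(np.array(uv,float).reshape(-1,1,2),c["mtx"],c["dist"]).reshape(-1,2)
    d=np.c_[r,np.ones(len(r))]@c["cam_to_world"][:3,:3].T; o=c["cam_to_world"][:3,3]
    return o+d*((z-o[2])/d[:,2])[:,None]
def crop(c,x0,y0,w,h,k): return cv2.resize(c["img"][y0:y0+h,x0:x0+w,::-1],None,fx=k,fy=k,interpolation=cv2.INTER_CUBIC)
E
python3 - <<'E'
import pickle,cv2,numpy as np
from h import *
T=pickle.load(open("top0.pkl","rb"));S=pickle.load(open("side0.pkl","rb"))
a=np.vstack([np.hstack([crop(T,213,168,50,36,8),crop(T,315,163,50,36,8)]),np.hstack([crop(S,235,212,50,36,8),crop(S,242,100,70,63,8)[::1][:504,:560]][0:1]+[cv2.resize(crop(S,242,105,70,60,8),(400,288))])])
cv2.imwrite("pics/c1.png",a)
for n,c in(("T",T),("S",S)):
    P=cloud(c); im=c["img"].astype(int)
    b=(im[...,2]>im[...,0]+50)&(im[...,2]>im[...,1]+20)
    k,l,st,ce=cv2.connectedComponentsWithStats(b.astype(np.uint8))
    for i in range(1,k):
        if st[i,4]>60:
            q=P[l==i]; print(n,"blue",st[i],ce[i],q.mean(0).round(4),q.min(0).round(3),q.max(0).round(3))
    g=(im[...,1]>im[...,0]+25)&(im[...,1]>im[...,2]+5)
    k,l,st,ce=cv2.connectedComponentsWithStats(g.astype(np.uint8))
    for i in range(1,k):
        if st[i,4]>100:
            m=l==i; q=P[m]
            f=q[(q[:,2]<.02)]; bl=q[(q[:,2]>.035)&(q[:,2]<.05)]
            print(n,"green",st[i],cv2.minAreaRect(f[:,:2].astype(np.float32)),cv2.minAreaRect(bl[:,:2].astype(np.float32)) if len(bl)>3 else None)
T3=cloud(T);S3=cloud(S)
for n,c,P,(x0,y0,x1,y1) in(("T",T,T3,(315,160,370,220)),("S",S,S3,(245,100,310,165))):
    q=P[y0:y1,x0:x1].reshape(-1,3); im=c["img"][y0:y1,x0:x1].reshape(-1,3).astype(int)
    red=(im[:,0]>im[:,1]+80)
    print(n,"red",red.sum(),np.median(q[red],0),q[red][:,2].max())
    h=q[(q[:,2]>.055)&~red]; print(n,"grey",np.histogram(h[:,2],bins=np.arange(.055,.11,.003)))
    t=h[h[:,2]>np.percentile(h[:,2],60)-.004]
    print(t.mean(0),cv2.minEnclosingCircle(t[:,:2].astype(np.float32)))
E
```

```text
T blue [251 145  24  26 437] [262.74599542 156.81235698] [0.6392 0.0747 0.0354] [0.336 0.04  0.009] [0.681 0.111 1.346]
T blue [229 179  17  19 210] [237.38095238 188.91428571] [0.5455 0.1536 0.0248] [0.336 0.098 0.003] [0.578 0.179 1.346]
T green [322 169  33  45 657] ((0.5320847630500793, -0.15355533361434937), (0.09650028496980667, 0.12680542469024658), 81.4090805053711) ((0.5196815133094788, -0.13880129158496857), (0.08846812695264816, 0.048504553735256195), 33.986087799072266)
S blue [415   0  14  15 161] [421.88198758   7.57142857] [-0.1142 -1.5444 -0.1469] [-0.156 -1.611 -0.207] [0.494 0.845 0.815]
S blue [434   0   9  17  91] [438.3956044   10.06593407] [-0.1424 -1.3408 -0.069 ] [-0.237 -1.615 -0.205] [0.494 0.845 0.815]
S blue [415  34  23  15 197] [427.16751269  41.18781726] [-0.2592 -1.8159 -0.4615] [-0.308 -1.918 -0.475] [-0.196 -1.719 -0.45 ]
S blue [205 188  37  30 875] [223.01371429 202.06628571] [0.638  0.0853 0.018 ] [ 0.494  0.038 -0.   ] [0.685 0.845 0.815]
S blue [246 222  27  22 468] [258.75854701 232.37606838] [0.5478 0.1643 0.0157] [ 0.494  0.117 -0.003] [0.577
[... 442 characters left out ...]
), array([0.055, 0.058, 0.061, 0.064, 0.067, 0.07 , 0.073, 0.076, 0.079,
       0.082, 0.085, 0.088, 0.091, 0.094, 0.097, 0.1  , 0.103, 0.106,
       0.109]))
[ 0.52642585 -0.14892887  0.10631638] ((0.44597890973091125, -0.04169752076268196), 0.1778816282749176)
S red 36 [ 0.53280252 -0.15104626  0.10378525] 0.10691701288628241
S grey (array([  0,   0,   0,   1,  10,  29,  31,  52, 236,  78,   9,   5,   2,
         0,   0,   2,   0,   0]), array([0.055, 0.058, 0.061, 0.064, 0.067, 0.07 , 0.073, 0.076, 0.079,
       0.082, 0.085, 0.088, 0.091, 0.094, 0.097, 0.1  , 0.103, 0.106,
       0.109]))
[ 0.53150774 -0.11182342  0.10797643] ((0.5207650661468506, 0.3268003463745117), 0.5193118453025818)
```

View pics/c1.png

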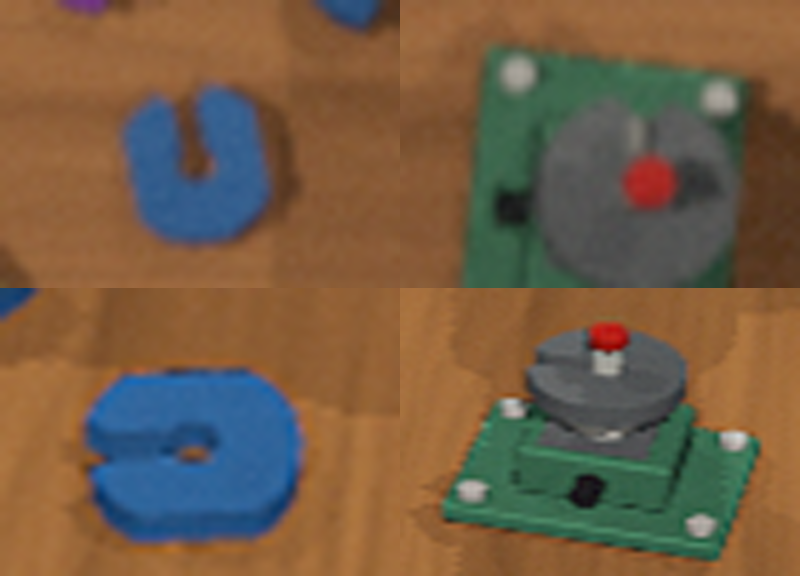

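The crop confirms the small blue disc: flats left and right, slot towards about world +x. The grey spacer's slot also points to about +x. Next I fit the models to the pixels for accurate poses.

```bash
cat > fit.py <<'E'
import pickle
from h import *
from scipy.optimize import minimize
K=8
def sil(c,polys,box):
    """soft silhouette of a union of prisms (poly Nx2, z0, z1) in box"""
    x0,y0,w,h=box; m=np.zeros((h*K,w*K),np.uint8)
    for p,z0,z1 in polys:
        n=len(p); a=(proj(c,np.c_[p,np.full(n,z0)])-[x0,y0]+.5)*K-.5; b=(proj(c,np.c_[p,np.full(n,z1)])-[x0,y0]+.5)*K-.5
        for q in [a,b]+[np.array([a[i],a[(i+1)%n],b[(i+1)%n],b[i]]) for i in range(n)]: cv2.fillPoly(m,[np.round(q*16).astype(np.int32)],1,shift=4)
    return cv2.resize(m.astype(np.float32),(w,h),interpolation=cv2.INTER_AREA)
def tf(p,x,y,a): c,s=np.cos(a),np.sin(a); return p@np.array([[c,s],[-s,c]])+[x,y]
def rect(w,h): return np.array([[-w,-h],[w,-h],[w,h],[-w,h]])/2
def circ(d,n=48): t=np.arange(n)*2*np.pi/n; return np.c_[np.cos(t),np.sin(t)]*d/2
def spacer():
    a=[]
    for t in np.linspace(np.arcsin(9/30),2*np.pi-np.arcsin(9/30),120): a.append([30*np.cos(t),np.clip(30*np.sin(t),-25,25)])
    a+=[[24,-4.75],[5.4,-4.75]]
    for t in np.linspace(-.72,-2*np.pi+.72,40): a.append([7.2*np.cos(t),7.2*np.sin(t)])
    a+=[[5.4,4.75],[24,4.75]]; return np.array(a)/1000
def run(f,x0,st):
    s=np.vstack([x0]+[np.array(x0)+np.eye(len(x0))[i]*st[i] for i in range(len(x0))])
    r=minimize(f,x0,method="Nelder-Mead",options=dict(initial_simplex=s,xatol=1e-5,fatol=1e-3,maxiter=400)); return r.x,r.fun
E
cat > f1.py <<'E'
from fit import *
C={"T":pickle.load(open("top0.pkl","rb")),"S":pickle.load(open("side0.pkl","rb"))}
bs={"T":(222,172,34,34),"S":(238,215,44,36)}; bg={"T":(312,158,56,66),"S":(240,105,75,64)}
sub=lambda a,b:a[b[1]:b[1]+b[3],b[0]:b[0]+b[2]]
for n,c in C.items():
    im=sub(c["img"],bs[n]).astype(float); blu=np.clip((im[...,2]-im[...,0]+30)/ 60,0,1) # wood: r>b ; blue: b>r
    e=lambda p:((sil(c,[(tf(spacer(),*p),0,.012)],bs[n])-blu)**2).sum()
    print(n,"spacer",*run(e,[.546,.152,.12],[.004,.004,.15]))
    b=bg[n]; im=sub(c["img"],b).astype(float); Z=sub(cloud(c),b)[...,2]
    g=np.clip((im[...,1]-im[...,0]+10)/30,0,1); g=cv2.morphologyEx(g,cv2.MORPH_CLOSE,np.ones((5,5)))
    ok=cv2.dilate((Z>.022).astype(np.uint8),np.ones((3,3)))==0
    e=lambda p:(((sil(c,[(tf(rect(.13,.1),*p),0,.012)],b)-g)**2)[ok]).sum()
    s,f=run(e,[.531,-.151,-.14],[.004,.004,.1]); print(n,"stand",s,f,np.degrees(s[2]))
    u=np.array([np.cos(s[2]),np.sin(s[2])])
    red=np.clip((im[...,0]-im[...,1]-40)/90,0,1)*(np.arange(b[3])[:,None]<(26 if n=="S" else 99))
    red=np.clip((im[...,0]-2*im[...,1]+20)/100,0,1)
    for z in(None,):
        e=lambda p:((sil(c,[(tf(circ(.018),*(s[:2]+u*p[0]),0),.0895+p[1],.0975+p[1])],b)-red)**2).sum()
        print(n,"head dx dz",*run(e,[0,.006],[.003,.003]))
    sat=im.max(2)-im.min(2); gr=((sat<25)&(Z>.062)).astype(float)
    rd=cv2.dilate((red>.3).astype(np.uint8),np.ones((5,5)))==0
    e=lambda p:(((sil(c,[(tf(circ(.072),*(s[:2]+u*p[0]),0),.062+p[1],.074+p[1])],b)-gr)**2)[rd]).sum()
    print(n,"grey dx dz",*run(e,[0,.006],[.003,.003]))
E
python3 f1.py; python3 -c "
from cell import *
from scipy.spatial.transform import Rotation as R
q=state()['ee_rot'];print(R.from_quat(q[[1,2,3,0]]).as_matrix().round(3))"
```

```text
T spacer [0.55103396 0.15473057 0.18099373] 3.4240983072916666
T stand [ 0.53125088 -0.15459859 -0.16142624] 37.174912109375 -9.24904235481775
T head dx dz [0.00225  0.007875] 4.34933828125
T grey dx dz [0.00144395 0.00683288] 19.1591796875
S spacer [0.54891504 0.15595539 0.18073266] 6.9509450954861105
S stand [ 0.53124342 -0.15591492 -0.15140629] 35.963946397569444 -8.674941593212191
S head dx dz [0.00236102 0.0058014 ] 3.2088812500000006
S grey dx dz [0.00206936 0.00440944] 13.178955078125
[[-0.     0.226 -0.974]
 [ 0.002 -0.974 -0.226]
 [-1.    -0.002 -0.   ]]
```

Call:
{"name": "jog_arm", "arguments": {
  "series": [
    [[35,60,0,0,0,0],[80,136,0,0,0,-0.1],[125,212,0,0,0,-0.2],[170,288,0,0,0,-0.3],[215,364,0,0,0,-0.4],[260,442,0,0,0,-0.45],[305,519,0,0,0,-0.45],[350,596,-20,0,0,-0.45],[390,664,-60,0,0,-0.45],[420,714,-100,0,0,-0.45],[420.2,714.8,-140,0,0,-0.45],[420.2,714.8,-180,0,0,-0.45],[420.2,714.8,-190,0,0,-0.45],[420.2,714.8,-190,0,0,-0.45],[420.2,714.8,-190,0,0,-0.45]]
  ],
  "hand": 74,
  "newtons": 25
}}

```text
time: 1.98
position: [0.5481, 0.1571, 0.0367]
ee_rot: [-0.064, -0.702, -0.066, 0.706]
force: [-0.8, -0.4, -0.0]
opening: 0.0631
```

```bash
python3 - <<'E'
from cell import *
from h import *
from scipy.spatial.transform import Rotation as R
S=camera("side");T=camera("top");s=state();print(s["position"],s["time"],pinch_z)
M=R.from_quat(s["ee_rot"][[1,2,3,0]]).as_matrix();print(M.round(3), np.degrees(np.arctan2(-M[1,1],-M[0,1])))
cv2.imwrite("pics/g1.png",np.hstack([crop(S,218,190,80,80,5),crop(T,198,150,80,80,5)]))
E
```

```text
[0.54886868 0.15552943 0.03913318] 2.075 -0.0187
[[-0.003  0.181 -0.983]
 [ 0.001 -0.983 -0.181]
 [-1.    -0.002  0.003]] 100.42850347055347
```

View pics/g1.png

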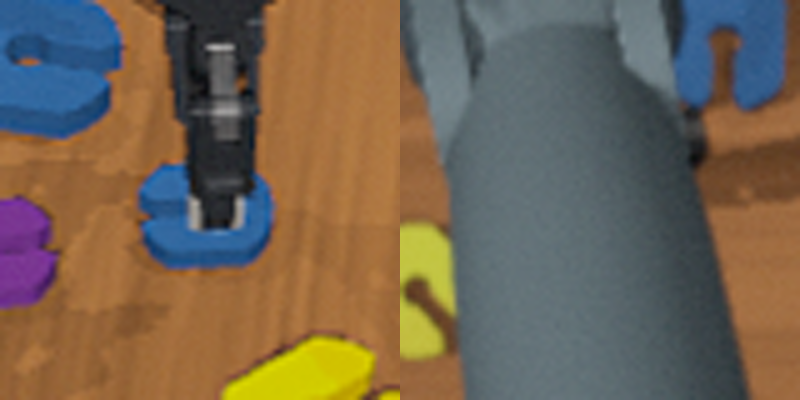

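The side view (left crop) shows the near finger over the spacer's near flat, tip at crop (216,225). The top view is hidden by the arm. Now I go down gently.

Call:
{"name": "jog_arm", "arguments": {
  "series": [
    [[1,0,-15,0,0,0],[1,0,-28,0,0,0],[1,0,-33,0,0,0],[1,0,-35,0,0,0],[1,0,-35,0,0,0]]
  ]
}}

```text
time: 2.7
position: [0.55, 0.1554, 0.0043]
ee_rot: [-0.064, -0.703, -0.065, 0.705]
force: [-0.2, -0.2, 0.7]
opening: 0.0633
```

Call:
{"name": "jog_arm", "arguments": {
  "series": [
    [[0,0,-1,0,0,0],[0,0,-2,0,0,0],[0,0,-3,0,0,0],[0,0,-3,0,0,0]]
  ]
}}

```text
time: 3.2
position: [0.5499, 0.1554, 0.0012]
ee_rot: [-0.064, -0.703, -0.065, 0.705]
force: [0.3, -0.4, 0.6]
opening: 0.0632
```

Call:
{"name": "jog_arm", "arguments": {
  "series": [
    [[0,0,-1,0,0,0],[0,0,-2,0,0,0],[0,0,-3,0,0,0],[0,0,-3,0,0,0]]
  ]
}}

```text
time: 3.7
position: [0.5498, 0.1554, -0.0019]
ee_rot: [-0.064, -0.703, -0.065, 0.705]
force: [-0.1, -0.0, 0.8]
opening: 0.0633
```

Call:
{"name": "jog_arm", "arguments": {
  "series": [
    [[0,0,-1,0,0,0],[0,0,-2,0,0,0],[0,0,-3,0,0,0],[0,0,-3,0,0,0]]
  ]
}}

```text
time: 4.2
position: [0.5497, 0.1553, -0.005]
ee_rot: [-0.064, -0.703, -0.065, 0.705]
force: [-0.3, -0.3, -0.5]
opening: 0.063
```

Call:
{"name": "jog_arm", "arguments": {
  "series": [
    [[0,0,-0.7,0,0,0],[0,0,-1.4,0,0,0],[0,0,-2,0,0,0],[0,0,-2,0,0,0]]
  ]
}}

```text
time: 4.7
position: [0.5499, 0.1553, -0.0058]
ee_rot: [-0.064, -0.703, -0.064, 0.705]
force: [-3.0, 0.0, 9.1]
opening: 0.0631
```

Call:
{"name": "jog_arm", "arguments": {
  "series": [
    [[0,0,3,0,0,0],[0,0,6.3,0,0,0],[0,0,6.3,0,0,0]]
  ]
}}

```text
time: 5.08
position: [0.5501, 0.1554, 0.0007]
ee_rot: [-0.064, -0.703, -0.064, 0.705]
force: [-0.7, -0.3, 0.4]
opening: 0.0636
```

Call:
{"name": "jog_arm", "arguments": {
  "series": [
    [[0,0,0,0,0,0],[0,0,0,0,0,0],[0,0,0,0,0,0],[0,0,0,0,0,0],[0,0,0,0,0,0],[0,0,0,0,0,0]]
  ],
  "hand": 40,
  "newtons": 30
}}

```text
time: 5.82
position: [0.5502, 0.1554, 0.0007]
ee_rot: [-0.064, -0.703, -0.065, 0.705]
force: [0.0, 1.5, 1.2]
opening: 0.049
```

Call:
{"name": "jog_arm", "arguments": {
  "series": [
    [[0,0,10,0,0,0],[0,0,40,0,0,0],[0,0,85,0,0,0],[-8,-20,120,0,0,-0.2],[-18,-70,130,0,0,-0.7],[-28,-120,130,0,0,-1.3],[-38,-170,130,0,0,-1.9],[-48,-220,130,0,0,-2.5],[-55,-270,130,0,0,-3],[-58.4,-300,125,0,0,-3.22],[-58.4,-304.4,110,0,0,-3.22],[-58.4,-304.4,101,0,0,-3.22],[-58.4,-304.4,101,0,0,-3.22],[-58.4,-304.4,101,0,0,-3.22]]
  ]
}}

```text
time: 7.58
position: [0.4919, -0.1479, 0.1017]
ee_rot: [0.055, -0.704, 0.054, 0.706]
force: [-0.2, 0.5, -1.4]
opening: 0.0489
```

```bash
cat > look.py <<'E'
import sys
from cell import *
from fit import *
from scipy.spatial.transform import Rotation as R
S=camera("side");s=state();p=s["position"];pickle.dump((S,s),open(sys.argv[1]+".pkl","wb"))
M=R.from_quat(s["ee_rot"][[1,2,3,0]]).as_matrix();yaw=np.arctan2(-M[0,1]*-1,M[1,1]*-1)
yaw=np.arctan2(M[0,1],-M[1,1])
print(p,"yaw",np.degrees(yaw),"tilt",M[2],s["force"],s["torque"],s["time"],s["opening"])
cv2.imwrite(f"pics/{sys.argv[1]}.png",crop(S,235,70,100,75,8))
b=(240,75,80,70); im=S["img"][b[1]:b[1]+b[3],b[0]:b[0]+b[2]].astype(float)
blu=np.clip((im[...,2]-im[...,0]-20)/40,0,1)*(im[...,2]>90)
print(blu.sum())
E
python3 look.py a1
```

```text
[ 0.4921145  -0.14816193  0.10197849] yaw -8.818829179310029 tilt [-0.99999786 -0.00130427  0.00160314] [ 0.22534262  0.53661184 -1.51011342] [-0.00469302 -0.02446508 -0.01881578] 7.625 0.04880611775372132
167.04999999999998
```

View pics/a1.png

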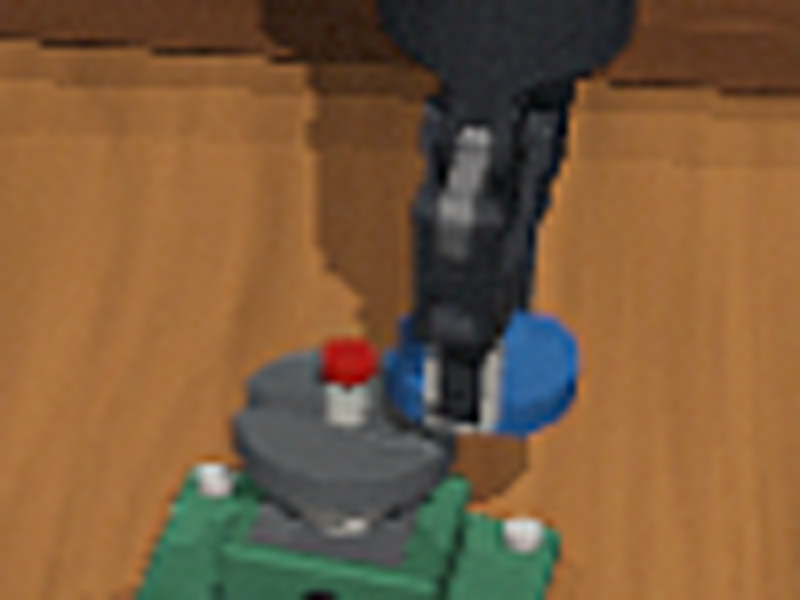

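The side view shows the spacer held level, slot mouth towards the post, at about crop (485,375). The red head is at (350,360) and the grey disc's rim at left/right 235–455. The spacer's centre seems slightly to -x of the fingers. I'll fit that.

```bash
cat > f2.py <<'E'
import sys
from fit import *
S,s=pickle.load(open(sys.argv[1]+".pkl","rb")); p=s["position"]
yaw=float(sys.argv[2]); u=np.array([np.cos(yaw),np.sin(yaw)]);v=np.array([-u[1],u[0]])
b=(240,80,85,60); im=S["img"][b[1]:b[1]+b[3],b[0]:b[0]+b[2]].astype(float)
blu=np.clip((im[...,2]-im[...,0]-10)/40,0,1)*(im[...,2]-im[...,0]>10)
d=(im.max(2)-im.min(2)<35)  # neutral: gripper, stand
ok=cv2.dilate(((d)&(blu<.5)).astype(np.uint8),np.ones((3,3)))==0
for dz in(-.002,0,.002):
    z0=p[2]-.0007+dz
    e=lambda q:(((sil(S,[(tf(spacer(),*(p[:2]+u*q[0]+v*q[1]),yaw),z0,z0+.012)],b)-blu)**2)[ok]).sum()
    print(dz,*run(e,[-.002,0],[.003,.003]))
z=.0
E
python3 f2.py a1 -0.155
```

```text
-0.002 [-8.56580734e-05 -8.88373375e-04] 15.15787109375
0 [-0.00069492  0.00272488] 15.160068359375
0.002 [-0.0004978   0.00319263] 15.17642578125
```

Call:
{"name": "jog_arm", "arguments": {
  "series": [
    [[0,-0.8,-6,0,0,0],[0,-0.8,-12,0,0,0],[0,-0.8,-16,0,0,0],[0,-0.8,-18,0,0,0],[0,-0.8,-18,0,0,0]]
  ]
}}

```text
time: 8.25
position: [0.4919, -0.149, 0.0838]
ee_rot: [0.055, -0.704, 0.054, 0.706]
force: [1.0, 0.4, -1.2]
opening: 0.0489
```

Call:
{"name": "jog_arm", "arguments": {
  "series": [
    [[0,0,-0.5,0,0,0],[0,0,-1,0,0,0],[0,0,-1,0,0,0]]
  ]
}}

```text
time: 8.62
position: [0.4919, -0.149, 0.0828]
ee_rot: [0.055, -0.704, 0.054, 0.706]
force: [1.1, 0.5, -1.0]
opening: 0.049
```

Call:
{"name": "jog_arm", "arguments": {
  "series": [
    [[0,0,-0.5,0,0,0],[0,0,-1,0,0,0],[0,0,-1,0,0,0]]
  ]
}}

```text
time: 9.0
position: [0.4919, -0.1489, 0.0818]
ee_rot: [0.055, -0.704, 0.054, 0.706]
force: [-0.1, -0.1, -1.2]
opening: 0.0487
```

Call:
{"name": "jog_arm", "arguments": {
  "series": [
    [[0,0,-0.5,0,0,0],[0,0,-1,0,0,0],[0,0,-1,0,0,0]]
  ]
}}

```text
time: 9.38
position: [0.492, -0.149, 0.0809]
ee_rot: [0.055, -0.704, 0.054, 0.706]
force: [0.5, 0.8, -0.4]
opening: 0.0494
```

Call:
{"name": "jog_arm", "arguments": {
  "series": [
    [[0,0,-0.5,0,0,0],[0,0,-1,0,0,0],[0,0,-1,0,0,0]]
  ]
}}

```text
time: 9.75
position: [0.4921, -0.149, 0.0802]
ee_rot: [0.055, -0.705, 0.054, 0.705]
force: [-1.1, 0.7, 2.3]
opening: 0.0493
```

Call:
{"name": "jog_arm", "arguments": {
  "series": [
    [[0,0,1.2,0,0,0],[0,0,2.4,0,0,0],[3,-0.5,2.4,0,0,0],[6,-0.9,2.4,0,0,0],[8,-1.3,2.4,0,0,0],[10,-1.6,2.4,0,0,0],[10,-1.6,2.4,0,0,0]]
  ]
}}

```text
time: 10.62
position: [0.5023, -0.1507, 0.0826]
ee_rot: [0.055, -0.705, 0.054, 0.705]
force: [-0.3, -0.5, -1.4]
opening: 0.0492
```

Call:
{"name": "jog_arm", "arguments": {
  "series": [
    [[2,-0.3,0,0,0,0],[4,-0.6,0,0,0,0],[6,-0.9,0,0,0,0],[6,-0.9,0,0,0,0]]
  ]
}}

```text
time: 11.12
position: [0.5085, -0.1516, 0.0826]
ee_rot: [0.055, -0.705, 0.054, 0.705]
force: [-0.1, -0.5, -1.1]
opening: 0.049
```

Call:
{"name": "jog_arm", "arguments": {
  "series": [
    [[2,-0.3,0,0,0,0],[4,-0.6,0,0,0,0],[6,-0.9,0,0,0,0],[8,-1.25,0,0,0,0],[8,-1.25,0,0,0,0]]
  ]
}}

```text
time: 11.75
position: [0.5168, -0.1529, 0.0826]
ee_rot: [0.055, -0.705, 0.054, 0.705]
force: [0.1, 0.2, -2.3]
opening: 0.049
```

```bash
python3 look.py a2
```

```text
[ 0.51662384 -0.15288596  0.08261894] yaw -8.815604531729356 tilt [-0.99999864 -0.0011903   0.00114384] [ 0.16203444  0.3092856  -2.9403248 ] [-0.05819143  0.02436364  0.01667844] 11.8 0.04875223007754721
166.87499999999997
```

View pics/a2.png

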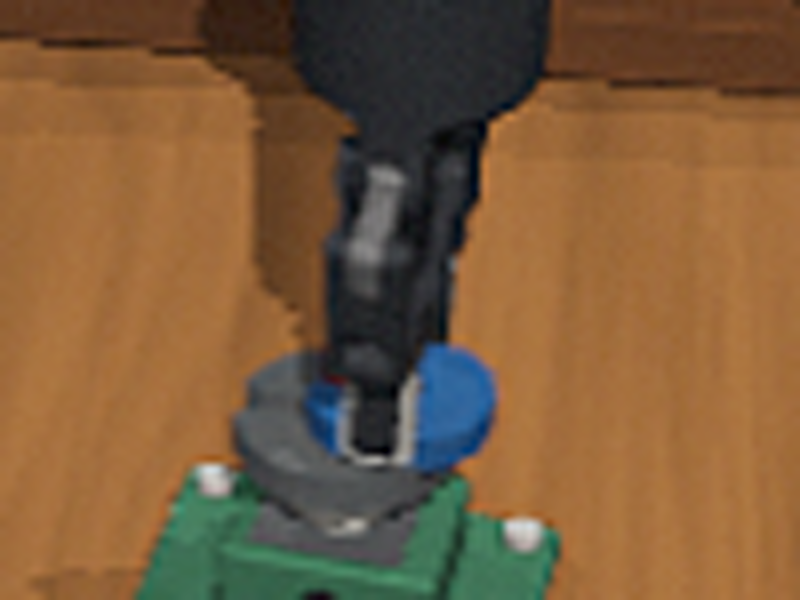

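The side view shows the spacer's nose under the red head (330,382), sitting over the grey disc, with no sign of disturbance. A slight downward force suggests the top is near the head, so I lower a touch and continue.

Call:
{"name": "jog_arm", "arguments": {
  "series": [
    [[0,0,-0.5,0,0,0],[2,-0.3,-0.5,0,0,0],[4,-0.6,-0.5,0,0,0],[6,-0.9,-0.5,0,0,0],[8,-1.25,-0.5,0,0,0],[8,-1.25,-0.5,0,0,0]]
  ]
}}

```text
time: 12.55
position: [0.5248, -0.1542, 0.0821]
ee_rot: [0.055, -0.705, 0.054, 0.705]
force: [0.5, 0.2, -2.0]
opening: 0.0489
```

Call:
{"name": "jog_arm", "arguments": {
  "series": [
    [[1,-0.15,0,0,0,0],[2,-0.3,0,0,0,0],[3,-0.47,0,0,0,0],[3,-0.47,0,0,0,0]]
  ]
}}

```text
time: 13.05
position: [0.5279, -0.1547, 0.0821]
ee_rot: [0.055, -0.705, 0.054, 0.705]
force: [0.1, 0.3, -1.3]
opening: 0.049
```

Call:
{"name": "jog_arm", "arguments": {
  "series": [
    [[1,-0.15,0,0,0,0],[2,-0.3,0,0,0,0],[3,-0.47,0,0,0,0],[3,-0.47,0,0,0,0]]
  ]
}}

```text
time: 13.55
position: [0.5311, -0.1552, 0.0821]
ee_rot: [0.055, -0.705, 0.054, 0.705]
force: [-0.5, -0.2, -1.2]
opening: 0.049
```

Call:
{"name": "jog_arm", "arguments": {
  "series": [
    [[0.5,-0.08,0,0,0,0],[1,-0.16,0,0,0,0],[1,-0.16,0,0,0,0]]
  ]
}}

```text
time: 13.92
position: [0.5321, -0.1554, 0.0821]
ee_rot: [0.055, -0.705, 0.054, 0.705]
force: [-0.4, 0.4, -1.7]
opening: 0.0495
```

Call:
{"name": "jog_arm", "arguments": {
  "series": [
    [[0.5,-0.08,0,0,0,0],[1,-0.16,0,0,0,0],[1,-0.16,0,0,0,0]]
  ]
}}

```text
time: 14.3
position: [0.5332, -0.1555, 0.0821]
ee_rot: [0.055, -0.705, 0.054, 0.705]
force: [0.3, -0.6, -2.2]
opening: 0.0487
```

Call:
{"name": "jog_arm", "arguments": {
  "series": [
    [[0.5,-0.08,0,0,0,0],[1,-0.16,0,0,0,0],[1,-0.16,0,0,0,0]]
  ]
}}

```text
time: 14.68
position: [0.5342, -0.1557, 0.0822]
ee_rot: [0.055, -0.705, 0.054, 0.705]
force: [-0.0, -0.5, -2.9]
opening: 0.0485
```

Call:
{"name": "jog_arm", "arguments": {
  "series": [
    [[0.4,-0.06,0,0,0,0],[0.8,-0.13,0,0,0,0],[0.8,-0.13,0,0,0,0]]
  ]
}}

```text
time: 15.05
position: [0.5348, -0.1558, 0.0821]
ee_rot: [0.055, -0.705, 0.054, 0.705]
force: [0.2, -0.1, -1.5]
opening: 0.049
```

Call:
{"name": "jog_arm", "arguments": {
  "series": [
    [[0.4,-0.06,0,0,0,0],[0.8,-0.13,0,0,0,0],[0.8,-0.13,0,0,0,0]]
  ]
}}

```text
time: 15.42
position: [0.5352, -0.1558, 0.082]
ee_rot: [0.055, -0.704, 0.054, 0.706]
force: [-2.2, -0.2, -1.3]
opening: 0.0491
```

Call:
{"name": "jog_arm", "arguments": {
  "series": [
    [[-0.6,0.1,0,0,0,0],[-0.5,0.5,0,0,0,0],[-0.45,1.0,0,0,0,0],[-0.45,1.0,0,0,0,0]]
  ]
}}

```text
time: 15.92
position: [0.5349, -0.1548, 0.082]
ee_rot: [0.055, -0.704, 0.054, 0.706]
force: [-0.4, 0.5, -1.9]
opening: 0.0492
```

Call:
{"name": "jog_arm", "arguments": {
  "series": [
    [[-0.1,-0.6,0,0,0,0],[-0.2,-1.2,0,0,0,0],[-0.28,-1.8,0,0,0,0],[-0.28,-1.8,0,0,0,0]]
  ]
}}

```text
time: 16.42
position: [0.5346, -0.1567, 0.082]
ee_rot: [0.055, -0.704, 0.054, 0.706]
force: [-1.8, 0.0, -2.1]
opening: 0.0489
```

Call:
{"name": "jog_arm", "arguments": {
  "series": [
    [[-3,0.7,0,0,0,0],[-6,1.2,0,0,0,0],[-7.9,1.25,0,0,0,0],[-8,0.8,0,0,0,0],[-8.1,0.2,0,0,0,0],[-8.1,0.2,0,0,0,0]]
  ]
}}

```text
time: 17.18
position: [0.5265, -0.1557, 0.0819]
ee_rot: [0.055, -0.704, 0.053, 0.706]
force: [0.2, 4.8, -1.0]
opening: 0.0494
```

```bash
cat > av.py <<'E'
from cell import *
import numpy as np
F=[];P=[]
for i in range(3):
    camera("side"); s=state(); F.append(np.r_[s["force"],s["torque"]]); P.append(s["position"])
F=np.array(F);print(F.mean(0).round(2),F.std(0).round(2),np.mean(P,0).round(5),s["time"]); p=np.mean(P,0)
print("u,v mm",((p[:2]-[.5348,-.1558])@np.array([[.988,.155],[-.155,.988]])*1000).round(2))
E
python3 av.py
```

```text
[ 1.48  5.09 -0.49  1.02 -0.2   0.05] [0.46 0.08 0.59 0.03 0.04 0.04] [ 0.52655 -0.15567  0.0819 ] 17.325
u,v mm [-8.17 -1.15]
```

Call:
{"name": "jog_arm", "arguments": {
  "series": [
    [[0.15,0.9,0,0,0,0],[0.3,1.8,0,0,0,0],[0.4,2.5,0,0,0,0],[0.4,2.7,0,0,0,0],[0.4,2.7,0,0,0,0]]
  ]
}}

```text
time: 17.95
position: [0.5269, -0.1532, 0.0819]
ee_rot: [0.055, -0.704, 0.053, 0.706]
force: [0.0, -0.1, -1.8]
opening: 0.0492
```

```bash
python3 av.py
```

```text
[-0.11 -0.19 -1.71  0.02 -0.01 -0.01] [0.41 0.37 0.06 0.03 0.02 0.02] [ 0.52693 -0.1531   0.0819 ] 18.1
u,v mm [-8.2   1.45]
```

Call:
{"name": "jog_arm", "arguments": {
  "series": [
    [[0.1,0.4,0,0,0,0],[0.15,0.9,0,0,0,0],[0.15,0.9,0,0,0,0]]
  ]
}}

```text
time: 18.48
position: [0.5271, -0.1523, 0.0819]
ee_rot: [0.055, -0.704, 0.053, 0.706]
force: [0.2, -0.5, -2.4]
opening: 0.0488
```

```bash
python3 av.py
```

```text
[-0.27 -0.3  -1.56 -0.13  0.01  0.02] [0.56 0.3  0.3  0.01 0.02 0.02] [ 0.52708 -0.1523   0.08192] 18.625
u,v mm [-8.17  2.26]
```

Call:
{"name": "jog_arm", "arguments": {
  "series": [
    [[0.05,0.3,0,0,0,0],[0.08,0.5,0,0,0,0],[0.08,0.5,0,0,0,0]]
  ]
}}

```text
time: 19.0
position: [0.5271, -0.1521, 0.0819]
ee_rot: [0.055, -0.704, 0.054, 0.706]
force: [-1.1, -2.1, -1.2]
opening: 0.0488
```

```bash
python3 av.py
```

```text
[-0.45 -2.42 -1.97 -0.51  0.07  0.01] [0.46 0.52 0.32 0.03 0.03 0.01] [ 0.52713 -0.15205  0.08193] 19.15
u,v mm [-8.16  2.51]
```

Call:
{"name": "jog_arm", "arguments": {
  "series": [
    [[-0.26,-1.64,0,0,0,0],[2.7,-2.1,0,0,0,0],[5.4,-2.5,0,0,0,0],[7.5,-2.85,0,0,0,0],[8.3,-2.98,0,0,0,0],[8.9,-3.08,0,0,0,0],[8.9,-3.08,0,0,0,0]]
  ]
}}

```text
time: 20.02
position: [0.5354, -0.1549, 0.0817]
ee_rot: [0.055, -0.704, 0.053, 0.706]
force: [-2.4, 0.8, -1.2]
opening: 0.0493
```

```bash
python3 av.py
```

```text
[-1.93  0.72 -0.82  0.19  0.49 -0.01] [0.2  0.16 0.25 0.03 0.01 0.01] [ 0.53548 -0.15491  0.08176] 20.175
u,v mm [0.53 0.98]
```

```bash
python3 -c "
from cell import *
print(state()['joint_pos'].round(3))"
```

```text
[-3.960e-01  4.340e-01 -2.360e-01  9.050e-01  1.000e-03  2.899e+00]
```

Call:
{"name": "jog_arm", "arguments": {
  "series": [
    [[-0.5,0,0.5,0,0,0],[-0.55,0.05,0.5,0,0,0],[-0.55,0.05,0.5,0,0,0]]
  ]
}}

```text
time: 20.55
position: [0.5351, -0.1549, 0.0823]
ee_rot: [0.055, -0.704, 0.053, 0.706]
force: [-0.3, 1.1, -2.1]
opening: 0.0493
```

```bash
python3 av.py
```

```text
[-1.22  0.29 -2.38  0.08  0.25  0.01] [0.59 0.39 0.25 0.02 0.01 0.02] [ 0.53507 -0.15489  0.08225] 20.7
u,v mm [0.13 0.94]
```

Call:
{"name": "jog_arm", "arguments": {
  "series": [
    [[-0.55,0.05,0,0,0,0],[-0.55,0.05,0,0,0,1],[-0.55,0.15,0,0,0,2.2],[-0.55,0.25,0,0,0,3.5],[-0.55,0.25,0,0,0,3.5]]
  ]
}}

```text
time: 21.32
position: [0.5348, -0.1548, 0.0825]
ee_rot: [-0.074, -0.702, -0.075, 0.704]
force: [-0.3, -0.2, -2.7]
opening: 0.0489
```

```bash
python3 av.py
```

```text
[-0.46 -0.43 -1.78  0.01  0.09 -0.01] [0.44 0.23 0.53 0.01 0.03 0.01] [ 0.5348  -0.15482  0.08245] 21.475
u,v mm [-0.15  0.97]
```

Call:
{"name": "jog_arm", "arguments": {
  "series": [
    [[0,0,0,0,0,1.2],[0,0.1,0,0,0,2.5],[-0.1,0.2,0,0,0,4],[-0.1,0.2,0,0,0,4]]
  ]
}}

```text
time: 21.98
position: [0.535, -0.1546, 0.0826]
ee_rot: [-0.218, -0.672, -0.218, 0.673]
force: [-0.0, 1.0, -0.9]
opening: 0.0491
```

```bash
python3 av.py
```

```text
[ 0.31 -0.12 -2.26  0.08  0.   -0.02] [0.25 0.53 0.26 0.03 0.02 0.  ] [ 0.53493 -0.15464  0.08253] 22.125
u,v mm [-0.05  1.17]
```

Call:
{"name": "jog_arm", "arguments": {
  "series": [
    [[0,0,0,0,0,1.2],[0,0.1,0,0,0,2.5],[-0.1,0.1,0,0,0,4],[-0.1,0.1,0,0,0,4]]
  ]
}}

```text
time: 22.62
position: [0.5344, -0.1542, 0.0823]
ee_rot: [-0.352, -0.612, -0.353, 0.614]
force: [-1.8, 1.3, -2.3]
opening: 0.0487
```

```bash
python3 av.py
```

```text
[-0.46  1.1  -1.44  0.28  0.19  0.02] [0.21 0.15 0.51 0.03 0.02 0.02] [ 0.53445 -0.15429  0.08236] 22.775
u,v mm [-0.58  1.44]
```

Call:
{"name": "jog_arm", "arguments": {
  "series": [
    [[0,0.1,0,0,0,1.2],[0,0.2,0,0,0,2.4],[0,0.2,0,0,0,3.5],[0,0.2,0,0,0,3.5]]
  ]
}}

```text
time: 23.28
position: [0.5343, -0.1541, 0.0823]
ee_rot: [-0.457, -0.538, -0.458, 0.54]
force: [-0.9, -0.3, -1.6]
opening: 0.0491
```

```bash
python3 av.py; python3 look.py a3
```

```text
[-0.99  1.12 -1.64  0.19  0.28 -0.02] [0.08 0.59 0.26 0.04 0.03 0.02] [ 0.53426 -0.1541   0.08228] 23.425
u,v mm [-0.79  1.59]
[ 0.53430261 -0.15411079  0.08228594] yaw 80.72424904239111 tilt [-0.9999955  -0.00243125  0.00175761] [-1.31801784  0.43152341 -1.35042136] [0.17683119 0.32649986 0.0211375 ] 23.475 0.04892974684710287
241.45000000000002
```

View pics/a3.png

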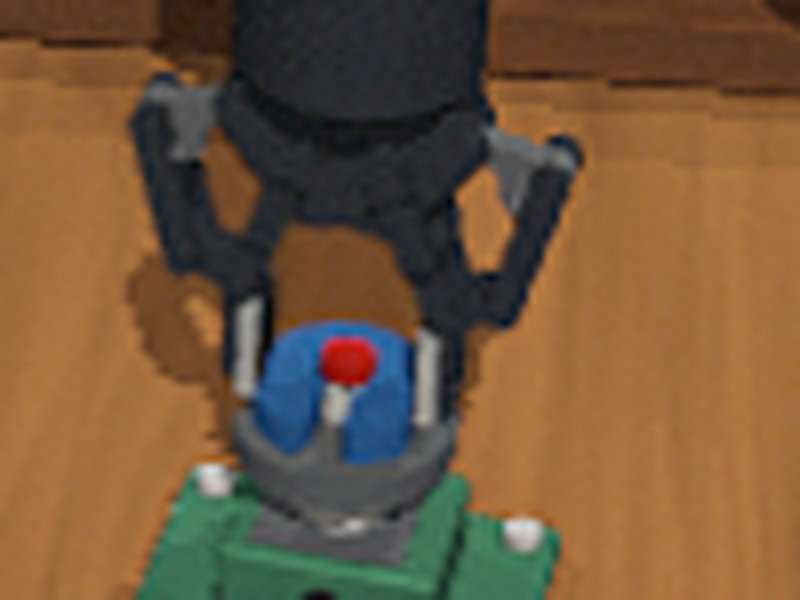

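The side view shows the blue spacer on the neck under the red head (348,360), slot facing the camera (335,430), which is square to the stand. The pads are on the flats. Next I lower it to rest.

Call:
{"name": "jog_arm", "arguments": {
  "series": [
    [[-0.1,0,-0.5,0,0,0],[-0.1,0,-1,0,0,0],[-0.1,0,-1.4,0,0,0],[-0.1,0,-1.4,0,0,0]]
  ]
}}

```text
time: 23.98
position: [0.5343, -0.1542, 0.081]
ee_rot: [-0.458, -0.538, -0.458, 0.54]
force: [-0.9, 0.0, -0.3]
opening: 0.0492
```

```bash
python3 av.py
```

```text
[-1.75  0.15 -0.59  0.13  0.28 -0.01] [0.23 0.42 0.36 0.02 0.05 0.03] [ 0.53426 -0.15418  0.08099] 24.125
u,v mm [-0.79  1.51]
```

Call:
{"name": "jog_arm", "arguments": {
  "series": [
    [[0,0,-0.3,0,0,0],[0,0,-0.3,0,0,0]]
  ]
}}

```text
time: 24.38
position: [0.5343, -0.1542, 0.0808]
ee_rot: [-0.458, -0.538, -0.458, 0.54]
force: [-2.9, 0.4, 1.1]
opening: 0.0493
```

Call:
{"name": "jog_arm", "arguments": {
  "series": [
    [[0,0,0,0,0,0],[0,0,0,0,0,0],[0,0,0,0,0,0],[0,0,0,0,0,0],[0,0,3,0,0,0],[0,0,8,0,0,0]]
  ],
  "hand": 80
}}

```text
time: 25.12
position: [0.5342, -0.1542, 0.089]
ee_rot: [-0.458, -0.538, -0.458, 0.54]
force: [0.0, 0.5, 0.5]
opening: 0.0683
```

Released cleanly with no forces. I retract up and away towards the robot so both cameras can see.

Call:
{"name": "jog_arm", "arguments": {
  "series": [
    [[0,0,15,0,0,0],[0,0,45,0,0,0],[0,0,90,0,0,0],[0,0,130,0,0,0],[-30,-40,140,0,0,0],[-70,-90,140,0,0,0],[-100,-140,140,0,0,0],[-110,-160,140,0,0,0],[-110,-160,140,0,0,0]]
  ]
}}

```text
time: 26.25
position: [0.4236, -0.3157, 0.2301]
ee_rot: [-0.457, -0.539, -0.457, 0.541]
force: [0.5, 0.3, -0.7]
opening: 0.0684
```

```bash
python3 - <<'E'
from cell import *
from h import *
S=camera("side");T=camera("top");s=state();print(s["position"],s["force"],s["time"])
cv2.imwrite("pics/e1.png",np.hstack([crop(S,242,100,70,65,6)[:390],crop(T,310,158,60,65,6)]))
cv2.imwrite("pics/e2.png",np.hstack([S["img"],])[:,:,::-1])
E
```

```text
[ 0.42448921 -0.3138512   0.2297145 ] [ 0.01523153 -1.19471578  0.41875845] 26.35
```

View pics/e1.png

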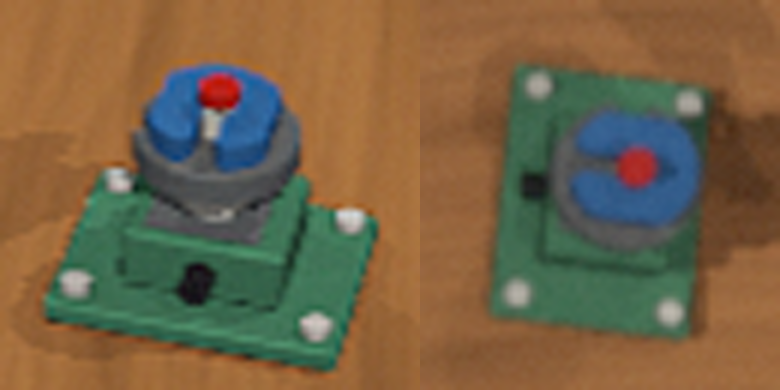

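The blue spacer sits flat on the grey one, under the red head, with its slot towards the stand's +y. One numeric check: is the grey disc's visible rim unchanged from the first picture?

```bash
python3 - <<'E'
import cv2,numpy as np,pickle
from h import *
a=pickle.load(open("side0.pkl","rb"))["img"];b=cv2.imread("pics/e2.png")[:,:,::-1]
f=lambda i:cv2.resize(i[105:145,255:300,::-1],None,fx=8,fy=8,interpolation=cv2.INTER_CUBIC)
cv2.imwrite("pics/e3.png",np.hstack([f(a),f(b)]))
d=np.abs(a.astype(int)-b).max(2)[:270]; ys,xs=np.where(cv2.erode((d>40).astype(np.uint8),np.ones((2,2)))>0)
m=(xs<400)&(ys>90); print(sorted(set(zip((xs[m]//10*10).tolist(),(ys[m]//10*10).tolist()))))
E
```

```text
[(240, 220), (240, 230), (240, 240), (250, 220), (250, 230), (250, 240), (260, 110), (260, 120), (260, 220), (260, 230), (260, 240), (270, 110), (270, 120), (270, 220), (270, 230), (280, 110), (280, 120), (360, 90), (360, 100), (370, 110), (370, 120), (370, 130), (370, 140), (380, 90), (380, 120), (380, 130), (380, 140), (380, 150), (380, 160), (390, 90), (390, 140), (390, 150), (390, 160), (390, 170)]
```

View pics/e3.png

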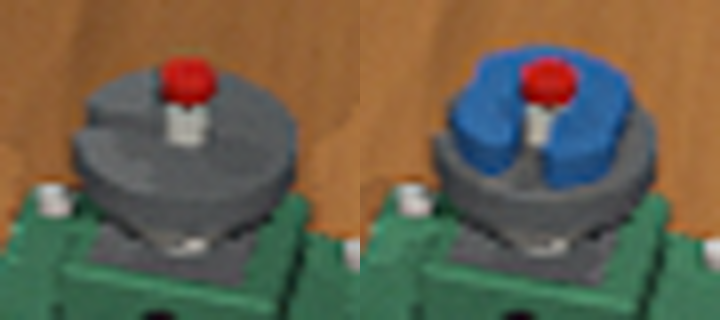

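The grey slot notch is at the same place before (80,125) and after (440,130), so the grey spacer was not turned. The pictures differ only where the spacer left and arrived, and at the arm. Handing in.

```bash
python3 -c "
from cell import *
print(close_job())"
```

```text
the job is handed in; nothing more can be done
None
```

The small blue spacer is on the neck between the grey spacer and the red head, turned a quarter turn and resting there. I handed the job in at about 26 s of the 51 s allowed.

- **How it went on:** I gripped the spacer by its flats and found the grey top, the neck sides and the bore end by touch. The turn was about 89.5° anticlockwise, with side forces up to about 2 N. I lowered the spacer until it rested, let go and moved the arm clear.
- **Forces:** the largest contact force I read on the post was about 5 N, against the 15 N limit. Readings came at the end of each move and while holding.
- **Last checks:** the final pictures show the blue slot square to the grey one, and the grey slot notch where it was at the start. In the side picture, only the spacer's old and new places and the arm had changed. I compared the bottle and off-cut in that picture, but not the mallet, which the arm never went near.
- **What disagreed:** the touch readings put the neck centre about 0.5 mm apart along the stand's x and about 1 mm to the +y side of the camera estimate. I went by touch.

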